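Refit the drive spindle of an indexing dial and release its lock pin

TASK

Put the counting dial back into running order: take the drive spindle with the orange wing grip from the parts block, turn it so that its two flats match the hole in the dial's hub, and thread it down until its flange sits flush on the hub, while the lock pin still holds the dial. Then draw the red-handled lock pin out of its hole and park it upright in the open side notch of the same bracket, with its collar flat on the bracket. Leave the spare arbor, tray, tin and screwdriver as they are.

Things in the scene. Friction and masses are not known exactly. Their poses are not given: they have to be found in the camera images.
- spindle: Drive spindle, loose, 0.26 kg. Origin: centre of the underside of its 40 mm flange (5 mm thick); z up. Shaft 45 mm long below it, 24 mm diameter with two flats 16 mm apart that run along x (facing +y, -y), so it fits at two yaws half a turn apart; last 4 mm of the tip tapers. Starts upright in one of the parts block's two holes, flange on the block, at any yaw.
- spindle_grip (a point): Middle of the spindle's orange wing grip, 31 mm above its origin, same axes: 56 mm long along x (parallel to the flats), 16 mm wide along y, 26 mm high (18 to 44 mm above the origin), on an 18 mm neck.
- hub (a point): Centre of the top of the dial's steel hub (60 mm diameter, 107 mm above the table, 10 mm above the dial plate), in the middle of its hole: 26 mm diameter cut by two flats 18 mm apart that run along this point's x, like two dark marks on the hub's top. The same hole goes on in the fixed coupling below, deep enough for the whole shaft. Spindle home: its origin at this point, flange flat on the hub.
- pin: Lock pin, loose, 0.09 kg. Origin: centre of the underside of its steel collar (28 mm diameter, 4 mm thick); z up. Shank 12 mm diameter, 30 mm long below it, tip tapered; round red handle 22 mm in diameter, 4 to 42 mm above the origin. Starts upright in the bracket's bore, collar on the bracket, shank in a rim notch of the dial, which it keeps from turning. No spring or thread: it lifts straight out.
- bore (a point): Centre of the mouth of the pin's bore (15 mm wide, straight down) in the top face of the aluminium lock bracket, 115 mm above the table. The plate is 12 mm thick. Axes as the machine's.
- notch (a point): Parking place in the same top face, 46 mm from the bore along x and 28 mm along -y: middle of the round inner end of a U-shaped side notch, 16 mm wide, cut through the plate and open at its outer edge 12 mm away in -y. The parked pin hangs by its collar, origin at this point, shank free below. Axes as the machine's.
- base: The machine, fixed: blue housing 280 x 280 mm, 75 mm high; origin under the hub at table height; hub, bore and notch share its axes. The bracket on its -y side spans x -24 to 70, y -158 to -100 mm. A red stop button and a black knob on the two -x corners stand up to 32 mm above the housing. White dial plate: 250 mm diameter, top 97 mm above the table; it turns with little friction once unpinned.
- rack: Parts block, green plastic, 200 (x) x 80 (y) x 60 mm high, fixed; origin at the centre of its underside. Two round holes, 27 mm wide, 50 mm deep, at x = -55 and +55 mm; one holds the spindle, the other the spare arbor.
- arbor: Spare arbor of another dial, not wanted here: round black handle 28 mm in diameter and 30 mm tall on a 40 mm flange, round 16 mm shaft, in the other hole of the parts block. Origin: centre of the flange's underside.
- tray: Loose blue tray of white sticks, 90 x 130 x 35 mm, bystander. Origin at the centre of its underside.
- tin: Loose grease tin, 70 mm diameter, 45 mm high, bystander. Origin at the centre of its underside.
- screwdriver: Loose screwdriver, 180 mm long, lying on the table on the far side of the parts block from the machine, blue handle 26 mm thick, bystander. Origin at the middle of its length, on the table.
Mind the look-alikes: they are no part of the job. Leave any blue or green look-alike of the spindle alone.

How it is judged (in metres and radians):
On the way:
1. the spindle is home in the hub, flange flush, with the lock pin still in its bore (horizontal distance between spindle and hub below 0.003 m and z of spindle in the frame of hub between -0.003 and 0.003 m and angle between spindle's own z axis and vertical below 0.06 rad and distance between pin and bore below 0.008 m), for 0.2 s.
At the end, for the whole second after the job is handed in: The spindle is home in the hub: within 3 mm of the hub's axis, flange within 3 mm of the hub's top face, upright within 0.06 rad. The lock pin hangs in the side notch: collar within 3 mm of the bracket's top face, within 8 mm of the notch point, upright within 0.1 rad. Both are released and at rest (horizontal distance between spindle and hub below 0.003 m and z of spindle in the frame of hub between -0.003 and 0.003 m and angle between spindle's own z axis and vertical below 0.06 rad and horizontal distance between pin and notch below 0.008 m and z of pin in the frame of notch between -0.003 and 0.003 m and angle between pin's own z axis and vertical below 0.1 rad and linear speed of each of spindle, pin below 0.02 m/s); the robot touches nothing.
It fails at once if the spare arbor is moved more than 20 mm (distance of arbor from where it was at the start of the episode above 0.02 m).
It fails at once if the tray is moved more than 30 mm (distance of tray from where it was at the start of the episode above 0.03 m).
It fails at once if the tin is moved more than 30 mm (distance of tin from where it was at the start of the episode above 0.03 m).
It fails at once if the screwdriver is moved more than 30 mm (distance of screwdriver from where it was at the start of the episode above 0.03 m).
It also fails if it takes over 54 s, if anything falls off the work surface, if the arm or the gripper's body presses on something with over 40 N, if the wrist force passes 120 N, or if a joint passes its speed limit or range.

ROBOT

A 6-joint arm with a two-finger parallel gripper is mounted at the origin on the work surface. World frame = base frame: x ahead of the robot, y to its left, z up, the work surface at z = 0. Lengths are in m, angles in degrees, forces in N, time in s.
With the tool pointing down it reaches from about 0.375 to 0.975 m from the base axis. Payload 3.8 kg.
Tool frame: the origin (TCP) lies between the finger pads; the fingertips stand 19 mm ahead of it and the grasp point (between the pads) is the TCP; z points along the fingers, y is the line along which they close (so a half turn about z gives the same grasp; the last joint's range is limited). The gripper opens to 88 mm and grips with 3 to 60 N. Pads are 18 mm wide; open, the fingers measure 123 mm over their backs; the gripper's body (75 mm by 187 mm) begins 45 mm behind the grasp point.
Start: joints at [74.146, 15.12, 91.902, -0, 72.978, -2.114], TCP at [0.16, 0.656, 0.258] pointing down, gripper open.
Joint ranges: [-150.88, 150.88], [-54.13, 125.18], [17.81, 147.31], [-75.09, 255.09], [0, 152.58], [-146.25, 146.25]. Speed limits (degrees/s): [147.25, 147.25, 180, 180, 180, 180].

INTERFACE

Orientations are given as [roll, pitch, yaw] about the fixed x, y, z axes, in that order (R = Rz(yaw) Ry(pitch) Rx(roll)).
In Python, from rig import * gives the robot as it stands. The module is installed in compiled form; this text tells all that it offers.
- The arm moves only by the shell command python3 -m jog 'ROWS' [FORCE]. ROWS is JSON, a list that holds one entry, the list of rows, each a list of 7 numbers: the shift along the world's x, y, z scaled (see below), then the turn, a rotation vector about the world's x, y, z scaled (see below), then the closure, from 0 (fully open) to 1 (shut). A call has exactly 5 rows; each row is the pose to reach, as a shift and turn from the pose commanded when the call began; what a row does not reach only later rows make up. The controller multiplies each number of a shift by 0.25 m and each number of a turn by 90 degrees. A row lasts 1/10 s, in which the tool goes at most 50 mm and 8.59 degrees, less where a joint would pass 70% of its speed; a pose out of reach is approached as far as the arm can. A call with a number of a shift or a turn outside -1 to 1 is refused whole. A call with a gripper value outside its range is refused whole. The fingers move at their own pace and stop on an object; FORCE is the grip in N (left out, the last holds). Time passes only in rows, so rows that repeat a pose let the fingers close, or fill a call up. It gives the time, the measured TCP pose, the force, the opening and the grip force at its end, in the units of the state.
- read_state(): the state, without advancing time (a new reading comes with each control period).
- camera(name): name is "scene" or "top" or "wrist"; returns the picture (400x640x3 uint8, red, green, blue); there is no depth.
- get_calibration(name): a dict with "mtx" (3x3 intrinsics, pixels), "rvec" (rotation vector, rad) and "tvec" (3), from world to camera coordinates, as OpenCV has them. Camera axes: x right, y down, z forward; pixel columns grow to the right and rows downward; lengths in m; the calibration is good to about 2 mm. A picture is of the moment at which its call begins: read the wrist's pose just before it. get_calibration takes no time and is no camera call; for the wrist camera it gives the pose at the moment of the call.
- sign_off(): hands the job in; it is judged then, once.
The state is a dict: "t": time; "joints": joint angles; "joint_velocities": joint speeds; "effort": joint torques, N m; "position": TCP position; "ee_rot": TCP orientation; "wrist_force": force on the tool from outside, world axes, zero at the start; "moment": the same for the moment, N m; "width": finger opening in m; "grip_force": force on a finger pad.
Only numpy, scipy, OpenCV 4.12 (cv2) and the standard library are available. Lean on these libraries where they do the work, as an engineer would, in place of code of your own. Each camera call takes 0.05 s, during which the arm holds its last target. There are 200 camera calls.

## Working session

There is one attempt and no reset: what is moved stays moved. The work goes in short steps, Python scripts to look and compute and a shell command to move; the robot and the scene stay as the last step left them, time stands still between calls to the robot, and variables do not carry over. Pictures are saved under pics/ and viewed, at most 10 in all, crops included, and the job is handed in when it is done.

```bash
mkdir -p pics; cat > h.py <<'E'
from rig import *
import numpy as np, cv2
def snap(cam,name):
    im=camera(cam); cv2.imwrite(f'pics/{name}.png',im[:,:,::-1]); return im
def ray(cal,px):
    K=np.array(cal['mtx']);R=cv2.Rodrigues(np.array(cal['rvec'],float))[0];t=np.array(cal['tvec'],float).ravel()
    d=R.T@np.linalg.inv(K)@np.array([px[0],px[1],1.]);return -R.T@t,d
def atz(cal,px,z):
    c,d=ray(cal,px);return c+d*(z-c[2])/d[2]
def proj(cal,p):
    return cv2.projectPoints(np.array(p,float).reshape(-1,3),np.array(cal['rvec'],float),np.array(cal['tvec'],float),np.array(cal['mtx'],float),None)[0].reshape(-1,2)
E
python3 - <<'E'
from h import *
import pickle
snap('top','top0');snap('scene','scene0')
for c in('top','scene'):
    k=get_calibration(c);print(c,np.round(ray(k,(320,200))[0],3),np.round(k['mtx'],1).tolist())
print(read_state())
E
```

```text
top [ 0.437 -0.003  1.353] [[506.1, 0.0, 320.2], [0.0, 506.1, 190.0], [0.0, 0.0, 1.0]]
scene [ 0.91  -0.574  0.965] [[437.5, 0.0, 313.0], [0.0, 437.5, 197.7], [0.0, 0.0, 1.0]]
{'t': 0.1, 'joints': array([ 7.41462569e+01,  1.51639733e+01,  9.19731639e+01, -2.35186253e-04,
        7.29755258e+01, -2.11382822e+00]), 'joint_velocities': array([ 0.10495953, -0.14361104, -0.18930368, -0.11248428, -0.02772941,
        0.03650146]), 'effort': array([ 7.41635049e-04, -5.03622258e+01, -3.58070397e+01,  7.31468853e-02,
        2.32917303e-02, -6.91247396e-05]), 'position': array([0.16015924, 0.65511427, 0.25652517]), 'ee_rot': array([-1.79887405e+02, -3.93096752e-03,  1.66260150e+02]), 'wrist_force': array([-0.62785866,  0.05922564, -0.35736065]), 'moment': array([-0.05844289,  0.02665656,  0.01273959]), 'grip_force': 0.0, 'width': 0.08805778067063182}
```

View pics/top0.png

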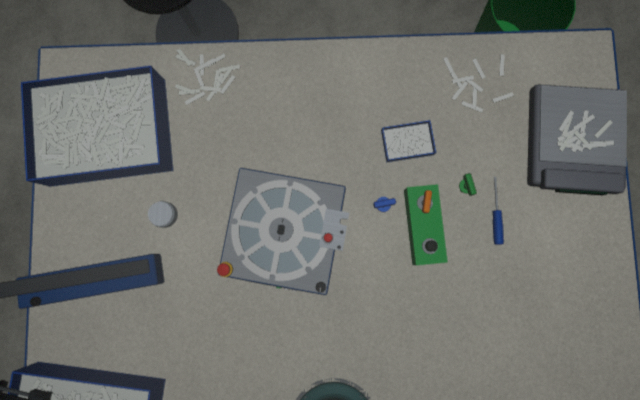

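View pics/scene0.png

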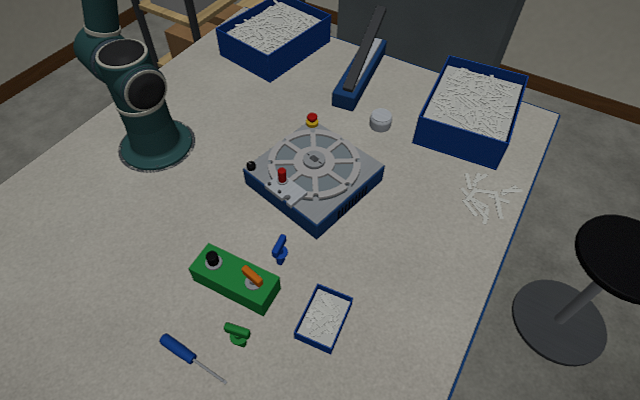

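The top view shows the hub at (281,230), the pin's red handle at (328,238), the red stop at (225,270) and the black knob at (321,287). The spindle's orange grip is at (427,202) and the arbor at (431,246). The blue and green look-alikes are at (385,204) and (468,184).

```bash
python3 - <<'E'
from h import *
k=get_calibration('top')
for n,px,z in [('hub',(281,230),.107),('pin',(328,238),.157),('sp',(427,202),.104),('arb',(431,246),.095),('rackA',(406,187),.06),('rackB',(435,186),.06),('rackC',(446,263),.06),('rackD',(415,265),.06),('h1',(240,168),.075),('h2',(345,185),.075),('h3',(326,295),.075),('h4',(219,276),.075)]:
    print(n,np.round(atz(k,px,z),4))
im=cv2.imread('pics/top0.png')
m=cv2.inRange(im[:,:,::-1],(180,80,0),(255,170,80));m[:,:400]=0;m[:, 450:]=0
p=np.argwhere(m)[:,::-1];q=np.array([atz(k,x,.104)[:2] for x in p]);print(len(p),q.mean(0));w,v=np.linalg.eigh(np.cov(q.T));print(w**.5,np.degrees(np.arctan2(v[1,1],v[0,1])))
w=get_calibration('wrist');s=read_state();from scipy.spatial.transform import Rotation as R
T=R.from_euler('xyz',s['ee_rot'],degrees=True).as_matrix();Rc=cv2.Rodrigues(np.array(w['rvec'],float))[0]
c,_=ray(w,(0,0));print('cam in tool',T.T@(c-s['position']),'axes',np.round(T.T@Rc.T,3).tolist(),np.round(w['mtx'],1).tolist())
E
```

```text
hub [0.4937 0.1147 0.107 ]
pin [ 0.4696 -0.0005  0.157 ]
sp [ 0.553  -0.2473  0.104 ]
arb [ 0.4449 -0.2532  0.095 ]
rackA [ 0.5973 -0.2042  0.06  ]
rackB [ 0.5978 -0.2785  0.06  ]
rackC [ 0.4016 -0.2955  0.06  ]
rackD [ 0.3987 -0.2175  0.06  ]
h1 [0.6567 0.2203 0.075 ]
h2 [ 0.605  -0.0473  0.075 ]
h3 [0.3312 0.0086 0.075 ]
h4 [0.3845 0.2749 0.075 ]
0 nan<stdin>:7: RuntimeWarning: Mean of empty slice.
  ret = ret.dtype.type(ret / rcount)
  avg = a.mean(axis, **keepdims_kw)
  ret = um.true_divide(
<stdin>:7: RuntimeWarning: Degrees of freedom <= 0 for slice
  c *= np.true_divide(1, fact)
  c *= np.true_divide(1, fact)
Traceback (most recent call last):
ValueError: not enough values to unpack (expected 2, got 0)

During handling of the above exception, another exception occurred:

Traceback (most recent call last):
numpy.linalg.LinAlgError: 0-dimensional array given. Array must be at least two-dimensional
```

```bash
python3 - <<'E'
from h import *
w=get_calibration('wrist');s=read_state();from scipy.spatial.transform import Rotation as R
T=R.from_euler('xyz',s['ee_rot'],degrees=True).as_matrix();Rc=cv2.Rodrigues(np.array(w['rvec'],float))[0]
c,_=ray(w,(0,0));print('cam in tool',T.T@(c-s['position']),'axes',np.round(T.T@Rc.T,3).tolist(),np.round(w['mtx'],1).tolist())
print(cv2.imread('pics/top0.png')[195:210:3,420:434:3,::-1].tolist())
E
python3 -m jog '[[[0.2,-0.2,0.3,0,0,0,0],[0.4,-0.4,0.35,0,0,0,0],[0.6,-0.6,0.35,0,0,0,0],[0.8,-0.8,0.35,0,0,0,0],[1,-1,0.35,0,0,0,0]]]'
```

```text
cam in tool [ 0.06829907  0.00102868 -0.12663709] axes [[0.001, -0.963, -0.269], [1.0, 0.002, -0.001], [0.001, -0.269, 0.963]] [[284.1, 0.0, 317.6], [0.0, 284.1, 194.8], [0.0, 0.0, 1.0]]
[[[54, 114, 71], [81, 101, 84], [140, 86, 40], [154, 90, 35], [55, 112, 62]], [[109, 112, 115], [91, 83, 80], [149, 91, 40], [152, 86, 34], [51, 113, 63]], [[103, 109, 110], [73, 58, 47], [156, 97, 44], [154, 92, 44], [73, 113, 85]], [[105, 109, 111], [76, 53, 38], [156, 96, 40], [145, 90, 46], [87, 113, 96]], [[104, 110, 110], [90, 62, 40], [157, 97, 40], [131, 85, 55], [49, 113, 65]]]
t: 0.6
position: [0.3223, 0.4934, 0.3367]
ee_rot: [180.0, 0.0, 166.3]
wrist_force: [1.3, 0.5, 0.2]
width: 0.0878
grip_force: 0.0
```

```bash
python3 -m jog '[[[0.05,-0.19,0,0,0,0,0],[0.1,-0.38,0,0,0,0,0],[0.15,-0.57,0,0,0,0,0],[0.2,-0.75,0,0,0,0,0],[0.25,-0.9,0,0,0,0,0]]]'
python3 -m jog '[[[0.05,-0.19,0,0,0,0,0],[0.1,-0.38,0,0,0,0,0],[0.15,-0.57,0,0,0,0,0],[0.2,-0.75,0,0,0,0,0],[0.2,-0.75,0,0,0,0,0]]]'
python3 - <<'E'
from h import *
import pickle
k=get_calibration('wrist');snap('wrist','w1');pickle.dump(k,open('w1.pkl','wb'));s=read_state();print(s['position'],s['ee_rot'])
E
```

```text
t: 1.1
position: [0.3837, 0.2673, 0.3357]
ee_rot: [-180.0, -0.0, 166.2]
wrist_force: [0.3, 0.0, 0.2]
width: 0.088
grip_force: 0.0
t: 1.6
position: [0.4345, 0.0773, 0.3357]
ee_rot: [-179.9, 0.0, 165.8]
wrist_force: [-0.8, 0.5, -0.3]
width: 0.0883
grip_force: 0.0
[0.43402729 0.07970724 0.33573229] [-1.79981960e+02 -3.23623508e-02  1.65917646e+02]
```

View pics/w1.png

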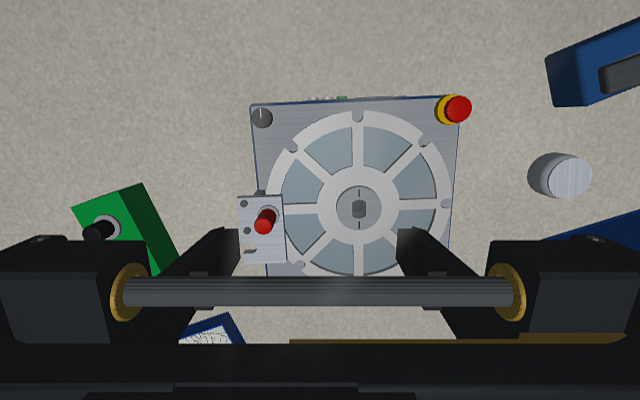

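The wrist view shows the hub at about (359,208), the pin handle at (265,220), the notch at about (250,250) and the fingers over the lower part.

```bash
python3 - <<'E'
from h import *
im=cv2.imread('pics/w1.png')[160:290,225:405]
cv2.imwrite('pics/w1c.png',cv2.resize(im,None,fx=4.4,fy=4.4,interpolation=cv2.INTER_CUBIC))
E
```

```text
(no output)
```

View pics/w1c.png

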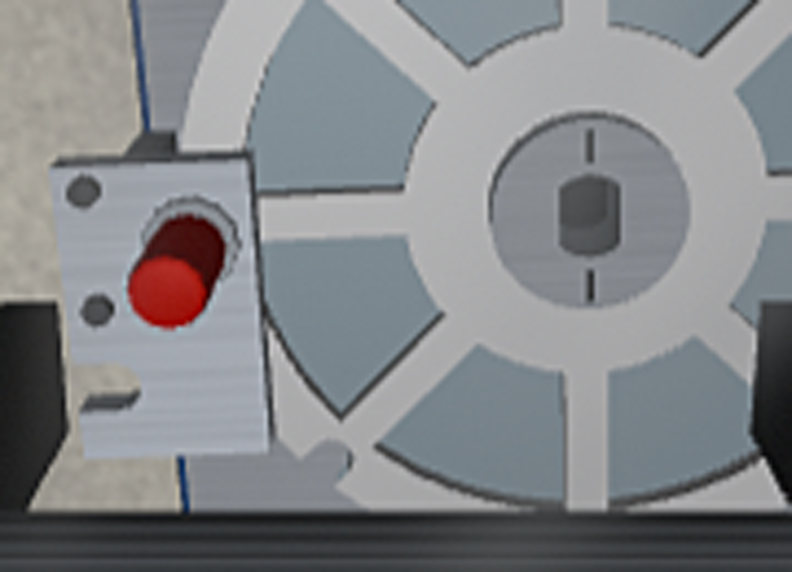

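The crop shows the hub hole's centre at crop (590,214), with marks running from (590,130) to (590,302). The bracket's corners are at (52,163), (250,153), (270,448) and (85,457). I'll fit the machine pose to these.

```bash
python3 - <<'E'
from h import *
import pickle
from scipy.optimize import least_squares
k=pickle.load(open('w1.pkl','rb'))
f=lambda c:(np.array(c)+.5)/4.4-.5+[225,160]
P=np.array([f(c) for c in [(590,214.5),(590,214.5),(52,163),(250,153),(270,448),(85,457)]])
M=np.array([[0,0,.107],[0,0,.107],[-.024,-.158,.115],[-.024,-.1,.115],[.07,-.1,.115],[.07,-.158,.115]])
def W(v,M):
    c,s=np.cos(v[2]),np.sin(v[2]);return np.c_[M[:,0]*c-M[:,1]*s+v[0],M[:,0]*s+M[:,1]*c+v[1],M[:,2]]
r=least_squares(lambda v:(proj(k,W(v,M))-P).ravel(),[.49,.115,-.19])
print(r.x,np.degrees(r.x[2]));print(np.round(r.fun.reshape(-1,2),2).tolist())
print('hub by hole',atz(k,f((590,214.5)),.107),'marks yaw',[np.round(atz(k,f(c),.107),4).tolist() for c in[(590,130),(590,302)]])
b=atz(k,f((191,238)),.119);c,s=np.cos(r.x[2]),np.sin(r.x[2]);d=b[:2]-r.x[:2];print('pin',b,'machine',[d@[c,s],d@[-s,c]])
d=atz(k,f((117,379)),.115)[:2]-r.x[:2];print('notch?',[d@[c,s],d@[-s,c]])
E
python3 -m jog '[[[0.05,-0.19,0,0,0,0,0],[0.1,-0.38,0,0,0,0,0],[0.15,-0.57,0,0,0,0,0],[0.2,-0.76,0,0,0,0,0],[0.25,-0.95,0,0,0,0,0]]]'
python3 -m jog '[[[0.05,-0.15,-0.1,0,0,0,0],[0.1,-0.28,-0.2,0,0,0,0],[0.13,-0.33,-0.2,0,0,0,0],[0.13,-0.33,-0.2,0,0,0,0],[0.13,-0.33,-0.2,0,0,0,0]]]'
python3 - <<'E'
from h import *
import pickle
k=get_calibration('wrist');im=snap('wrist','w2');pickle.dump(k,open('w2.pkl','wb'));s=read_state();print(s['position'],s['ee_rot'])
E
```

```text
[ 0.4959158   0.11843481 -0.20854286] -11.948625568187236
[[0.43, -0.07], [0.43, -0.07], [-0.64, -0.03], [-0.2, 0.65], [0.22, 0.12], [-0.22, -0.57]]
hub by hole [0.49587533 0.11786155 0.107     ] marks yaw [[0.4703, 0.1232, 0.107], [0.5234, 0.1121, 0.107]]
pin [0.47052956 0.00309524 0.119     ] machine [np.float64(-0.0009569330539984273), np.float64(-0.11809640374164244)]
notch? [np.float64(0.04487914011291927), np.float64(-0.14522844144425578)]
t: 2.15
position: [0.4969, -0.1553, 0.3359]
ee_rot: [179.9, -0.0, 166.4]
wrist_force: [0.0, 1.1, 0.1]
width: 0.0881
grip_force: 0.0
t: 2.65
position: [0.5296, -0.2363, 0.2871]
ee_rot: [180.0, 0.0, 166.3]
wrist_force: [-0.2, 0.1, 0.1]
width: 0.0879
grip_force: 0.0
[ 0.5295281  -0.2361842   0.28755254] [1.79977274e+02 8.50693320e-02 1.66357528e+02]
```

View pics/w2.png

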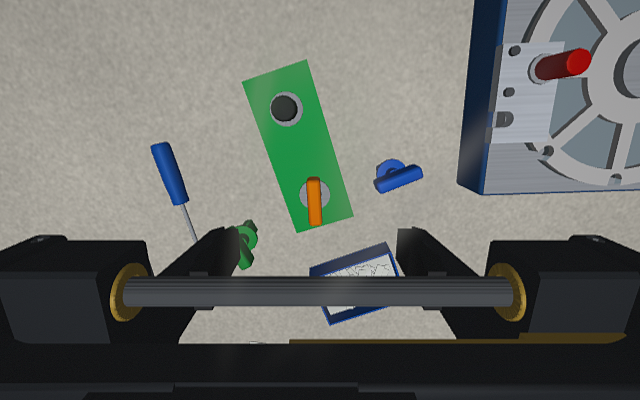

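Wrist view: orange grip at (314,201) on its flange, arbor at (285,108), green look-alike at (245,242), blue look-alike at (397,176), pin handle at (578,60). I'll segment the grip's top.

```bash
python3 - <<'E'
from h import *
import pickle
k=pickle.load(open('w2.pkl','rb'))
im=cv2.imread('pics/w2.png');h=cv2.cvtColor(im,cv2.COLOR_BGR2HSV)
m=cv2.inRange(h,(8,150,60),(25,255,255));m[:,:280]=0;m[:,350:]=0;m[260:]=0
p=np.argwhere(m)[:,::-1];print(len(p),p.min(0),p.max(0));print(cv2.minAreaRect(p.astype(np.float32)))
# brightness rows to separate top and end faces
for y in range(174,230,3):
    xs=np.where(m[y])[0]
    if len(xs):print(y,xs.min(),xs.max(),im[y,(xs.min()+xs.max())//2,::-1])
# render fit: box silhouettes of wing
from scipy.optimize import minimize
def sil(v):
    c,s=np.cos(v[2]),np.sin(v[2]);C=np.array([[a*.028,b*.008,z] for a in(-1,1)for b in(-1,1)for z in(.078,.104)])
    Q=proj(k,np.c_[C[:,0]*c-C[:,1]*s+v[0],C[:,0]*s+C[:,1]*c+v[1],C[:,2]])
    o=np.zeros((400*1,640),np.uint8);hull=cv2.convexHull(((Q)*16).round().astype(np.int32))
    big=np.zeros((480,480),np.uint8);cv2.fillConvexPoly(big,cv2.convexHull(((Q-[290,165]+.5)*6*16-8).round().astype(np.int32)),255,shift=4)
    return cv2.resize(big,(80,80),interpolation=cv2.INTER_AREA)/255.
T=m[165:245,290:370]/255.
best=min((minimize(lambda v:np.abs(sil(v/[100,100,1])-T).sum(),[55.3,-24.7,a],method='Nelder-Mead',options=dict(initial_simplex=np.array([[55.3,-24.7,a],[55.8,-24.7,a],[55.3,-24.2,a],[55.3,-24.7,a+.15]]),maxiter=400)) for a in(-.3,-.1,0.1)),key=lambda r:r.fun)
print(best.x,np.degrees(best.x[2]),best.fun)
E
```

```text
638 [306 177] [321 225]
((313.9046936035156, 200.97470092773438), (48.46792984008789, 13.411332130432129), 86.42366790771484)
177 309 317 [94 45 17]
180 307 319 [128  69  10]
183 307 319 [202 114  10]
186 307 319 [203 114  10]
189 307 319 [203 114  10]
192 307 320 [204 115  10]
195 307 320 [202 113  10]
198 308 320 [202 113  10]
201 308 320 [202 112  10]
204 308 320 [201 113  10]
207 308 320 [201 111  10]
210 308 320 [200 109  10]
213 308 321 [200 109  10]
216 309 321 [200 108  10]
219 309 321 [200 106  10]
222 309 321 [200 105  10]
225 311 318 [139 104  29]
[ 55.86168598 -24.65427929  -0.19736251] -11.308038721049684 94.3921568627451
```

```bash
python3 - <<'E'
from h import *
import pickle
k=pickle.load(open('w2.pkl','rb'))
im=cv2.imread('pics/w2.png');R=im[:,:,2].astype(float)
m=((R>150)&(im[:,:,0]<60)).astype(np.uint8);m[:,:280]=0;m[:,350:]=0;m[260:]=0
p=np.argwhere(m)[:,::-1];q=np.array([atz(k,x,.104)[:2] for x in p]);print(len(p),p.min(0),p.max(0),q.mean(0))
w,v=np.linalg.eigh(np.cov(q.T));print((w*12)**.5,np.degrees(np.arctan2(v[1,1],v[0,1])))
u=v[:,1];n=v[:,0];print(np.ptp(q@u),np.ptp(q@n),u*((q@u).max()+(q@u).min())/2+n*((q@n).max()+(q@n).min())/2)
s=read_state();print(s['position'],s['ee_rot'])
E
```

```text
541 [307 181] [321 225] [ 0.55568083 -0.24609754]
[0.01397226 0.05271552] 169.67272771203488
0.052809546725656076 0.01413368006193988 [ 0.55642028 -0.24619645]
[ 0.5295281  -0.2361842   0.28755254] [1.79977274e+02 8.50693320e-02 1.66357528e+02]
```

```bash
python3 -m jog '[[[0.106,-0.04,0,0,0,0.02,0.5],[0.106,-0.04,-0.12,0,0,0.02,0.5],[0.106,-0.04,-0.3,0,0,0.02,0.5],[0.106,-0.04,-0.4,0,0,0.02,0.5],[0.106,-0.04,-0.4,0,0,0.02,0.5]]]' 20
python3 - <<'E'
from h import *
import pickle
k=get_calibration('wrist');snap('wrist','w3');pickle.dump(k,open('w3.pkl','wb'));s=read_state();print(s['position'],s['ee_rot'],s['width'])
im=cv2.imread('pics/w3.png');R=im[:,:,2].astype(float)
m=((R>130)&(im[:,:,0]<60)&(im[:,:,1]>60)&(im[:,:,1]<.72*R)).astype(np.uint8);n,l,st,ce=cv2.connectedComponentsWithStats(m)
for i in range(1,n):
    if st[i,4]>150:
        p=np.argwhere(l==i)[:,::-1];q=np.array([atz(k,x,.104)[:2] for x in p]);w,v=np.linalg.eigh(np.cov(q.T));print(st[i],q.mean(0),(12*w)**.5,np.degrees(np.arctan2(v[1,1],v[0,1])))
E
```

```text
t: 3.2
position: [0.553, -0.2448, 0.1829]
ee_rot: [179.9, -0.4, 168.2]
wrist_force: [-0.5, -0.2, -0.8]
width: 0.05
grip_force: 0.0
[ 0.55455893 -0.2458307   0.18563592] [ 1.79946065e+02 -1.43694108e-01  1.68159967e+02] 0.04619751364058834
[ 305  179   21   67 1257] [ 0.55518619 -0.24589768] [0.01439368 0.05341343] 169.7358887279075
```

View pics/w3.png

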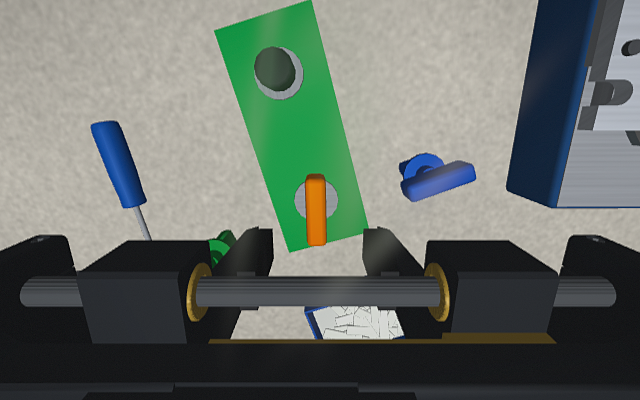

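The grip sits centred between the half-open fingers at (316,210), at about (0.5555, -0.246). Next I descend and grip.

```bash
python3 -m jog '[[[0,0,-0.15,0,0,0,0.5],[0,0,-0.28,0,0,0,0.5],[0,0,-0.35,0,0,0,0.5],[0,0,-0.38,0,0,0,0.5],[0,0,-0.38,0,0,0,0.5]]]' 30
python3 -m jog '[[[0,0,0,0,0,0,1],[0,0,0,0,0,0,1],[0,0,0,0,0,0,1],[0,0,0,0,0,0,1],[0,0,0,0,0,0,1]]]' 30
```

```text
t: 3.75
position: [0.5564, -0.2478, 0.0927]
ee_rot: [-180.0, 0.1, 168.1]
wrist_force: [-0.2, 0.8, -0.1]
width: 0.0441
grip_force: 0.0
t: 4.25
position: [0.5561, -0.248, 0.0924]
ee_rot: [-180.0, 0.1, 168.1]
wrist_force: [0.5, 1.5, 6.4]
width: 0.0164
grip_force: 30.0
```

```bash
python3 -m jog '[[[0,0,0.08,0,0,0,1],[0,0,0.2,0,0,0,1],[0,0,0.36,0,0,0,1],[0,0,0.54,0,0,0,1],[0,0,0.66,0,0,0,1]]]' 30
python3 -m jog '[[[-0.02,0.13,0,0,0,0,1],[-0.05,0.3,0,0,0,0,1],[-0.08,0.48,0,0,0,0,1],[-0.11,0.66,0,0,0,0,1],[-0.14,0.84,0,0,0,0,1]]]' 30
python3 -m jog '[[[-0.04,0.18,0,0,0,0,1],[-0.06,0.34,0,0,0,0,1],[-0.09,0.48,0,0,0,0,1],[-0.1,0.6,0,0,0,0,1],[-0.1,0.618,0,0,0,0,1]]]' 30
python3 - <<'E'
from h import *
for i in range(3):
    k=get_calibration('wrist');s=read_state();print(s['position'],s['ee_rot'],s['wrist_force']);im=snap('wrist',f'w4{i}')
E
```

```text
t: 4.75
position: [0.5556, -0.2483, 0.2586]
ee_rot: [-180.0, 0.1, 168.1]
wrist_force: [0.5, -0.8, -2.8]
width: 0.0165
grip_force: 30.0
t: 5.25
position: [0.5191, -0.0365, 0.2551]
ee_rot: [-180.0, -0.1, 168.0]
wrist_force: [-0.1, -0.3, -3.4]
width: 0.0165
grip_force: 30.0
t: 5.75
position: [0.4941, 0.1192, 0.2552]
ee_rot: [180.0, -0.1, 168.3]
wrist_force: [0.4, -0.6, -3.3]
width: 0.0159
grip_force: 30.0
[0.494125   0.11918754 0.2552289 ] [ 1.79984756e+02 -9.94993720e-02  1.68251884e+02] [ 0.40431647 -0.64557537 -3.30377872]
[0.49447175 0.11833803 0.25524853] [-1.79979291e+02 -8.25864095e-02  1.68236608e+02] [-0.34627426  0.52921091 -2.57250084]
[0.49478281 0.11704929 0.25533203] [-1.79933025e+02 -6.05700184e-02  1.68187794e+02] [ 0.37408274  0.0824076  -3.09930656]
```

```bash
python3 -m jog '[[[0,0,-0.12,0,0,0,1],[0,0,-0.22,0,0,0,1],[0,0,-0.26,0,0,0,1],[0,0,-0.26,0,0,0,1],[0,0,-0.26,0,0,0,1]]]' 30
python3 - <<'E'
from h import *
import pickle
for i in range(3):
    k=get_calibration('wrist');s=read_state();print(s['position'],s['ee_rot'],s['wrist_force']);im=snap('wrist',f'w5{i}')
pickle.dump(k,open('w5.pkl','wb'))
c=cv2.imread('pics/w52.png')[130:280,230:410];cv2.imwrite('pics/w5c.png',cv2.resize(c,None,fx=4,fy=4,interpolation=cv2.INTER_CUBIC))
E
```

```text
t: 6.4
position: [0.496, 0.116, 0.1918]
ee_rot: [180.0, 0.0, 168.0]
wrist_force: [0.2, 0.4, -2.1]
width: 0.0159
grip_force: 30.0
[0.49596816 0.11599095 0.19176547] [1.79996397e+02 3.77595054e-02 1.67997413e+02] [ 0.1888779   0.40377325 -2.14212986]
[0.49641835 0.11624419 0.19241341] [1.79962818e+02 1.09993127e-01 1.68011012e+02] [-0.02986122  1.01641948 -1.46380159]
[0.49655188 0.11645965 0.19269372] [1.79948540e+02 1.41934550e-01 1.68028656e+02] [ 0.37132697 -0.06924114 -2.68837355]
```

View pics/w5c.png

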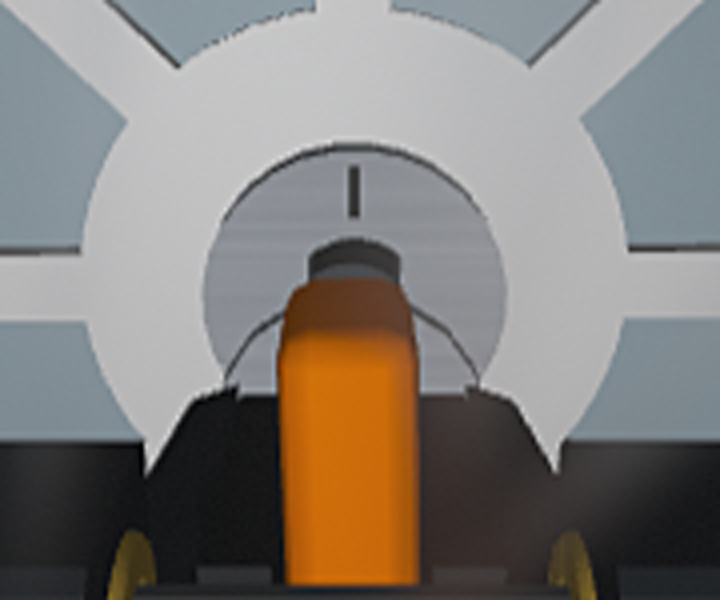

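The crop shows the hole's far edge at (355,238), the mark from (354,166) to (354,217), and the flange arcs through (225,380), (285,310), (415,310) and (478,380). The wing is centred at about 349.

```bash
python3 - <<'E'
from h import *
import pickle
from scipy.optimize import least_squares
k=pickle.load(open('w5.pkl','rb'))
f=lambda c:(np.array(c)+.5)/4-.5+[230,130]
yaw=np.radians(-11.9);u=np.array([np.cos(yaw),np.sin(yaw)])
for c,d in[((354,166),-.0271),((354,217),-.0165),((355,238),-.013),((355,143),-.030)]:
    print('hub',atz(k,f(c),.107)[:2]-u*d)
s=read_state();print(s['position'],s['ee_rot'])
for dz in(-.0274,-.0324):
  Q=np.array([atz(k,f(c),.1927+dz)[:2] for c in[(225,380),(285,310),(415,310),(478,380)]])
  r=least_squares(lambda v:np.linalg.norm(Q-v,axis=1)-.020,[.496,.116]);print('flange',r.x,r.fun)
e=[atz(k,f(c),.1927+.0116)[:2] for c in[(285,350),(412,350),(285,580),(419,580)]];print(np.round(e,4).tolist())
E
```

```text
hub [0.49657603 0.11781185]
hub [0.49592632 0.11795493]
hub [0.49661584 0.11800933]
hub [0.49514618 0.11830304]
[0.49653501 0.11659968 0.19275533] [1.79941866e+02 1.51259621e-01 1.68038560e+02]
flange [0.49673415 0.11728673] [-3.40682303e-04  2.01993341e-04  4.65161986e-05 -2.61915419e-04]
flange [0.49803946 0.11700643] [-1.20594537e-05  7.23689316e-05 -9.38152493e-05  7.18278692e-05]
[[0.4696, 0.1158], [0.4724, 0.1291], [0.4968, 0.1096], [0.5, 0.1245]]
```

```bash
python3 -m jog '[[[-0.003,0.002,-0.01,0,0,0,1],[-0.003,0.002,-0.025,0,0,0,1],[-0.003,0.002,-0.04,0,0,0,1],[-0.003,0.002,-0.052,0,0,0,1],[-0.003,0.002,-0.052,0,0,0,1]]]' 30
```

```text
t: 7.05
position: [0.4943, 0.1172, 0.1774]
ee_rot: [-180.0, -0.0, 168.1]
wrist_force: [0.6, -0.5, -2.8]
width: 0.0164
grip_force: 30.0
```

No contact force at a 6 mm depth, so the tip has entered the hole. I'll keep going.

```bash
python3 -m jog '[[[0,0,-0.02,0,0,0,1],[0,0,-0.04,0,0,0,1],[0,0,-0.06,0,0,0,1],[0,0,-0.08,0,0,0,1],[0,0,-0.08,0,0,0,1]]]' 30
```

```text
t: 7.55
position: [0.494, 0.117, 0.1569]
ee_rot: [-180.0, -0.1, 168.1]
wrist_force: [0.8, 0.2, -4.7]
width: 0.0163
grip_force: 30.0
```

```bash
python3 -m jog '[[[0,0,-0.02,0,0,0,1],[0,0,-0.04,0,0,0,1],[0,0,-0.058,0,0,0,1],[0,0,-0.064,0,0,0,1],[0,0,-0.064,0,0,0,1]]]' 30
```

```text
t: 8.05
position: [0.4944, 0.1171, 0.1417]
ee_rot: [-180.0, -0.0, 168.1]
wrist_force: [0.5, -0.4, -3.1]
width: 0.0162
grip_force: 30.0
```

```bash
python3 -m jog '[[[0,0,-0.004,0,0,0,1],[0,0,-0.008,0,0,0,1],[0,0,-0.012,0,0,0,1],[0,0,-0.012,0,0,0,1],[0,0,-0.012,0,0,0,1]]]' 30
```

```text
t: 8.55
position: [0.4947, 0.1171, 0.1394]
ee_rot: [180.0, 0.0, 168.1]
wrist_force: [-0.7, -0.7, 0.6]
width: 0.0162
grip_force: 30.0
```

The force has turned upward, so the flange is seated. I release here and lift.

```bash
python3 -m jog '[[[0,0,0,0,0,0,0.5],[0,0,0,0,0,0,0.5],[0,0,0,0,0,0,0.5],[0,0,0,0,0,0,0.5],[0,0,0,0,0,0,0.5]]]'
python3 -m jog '[[[0,0,0.04,0,0,0,0.5],[0,0,0.15,0,0,0,0.5],[0,0,0.33,0,0,0,0.5],[-0.02,-0.1,0.45,0,0,0,0.5],[-0.06,-0.3,0.5,0,0,0,0.5]]]'
python3 -m jog '[[[0,0,0,0,0,0,0.5],[0,0,0,0,0,0,0.5],[0,0,0,0,0,0,0.5],[0,0,0,0,0,0,0.5],[0,0,0,0,0,0,0.5]]]'
python3 - <<'E'
from h import *
import pickle
k=get_calibration('wrist');s=read_state();print(s['position'],s['ee_rot'],s['wrist_force']);im=snap('wrist','w6')
pickle.dump(k,open('w6.pkl','wb'))
c=cv2.imread('pics/w6.png')[90:290,200:440];cv2.imwrite('pics/w6c.png',cv2.resize(c,None,fx=3,fy=3,interpolation=cv2.INTER_CUBIC))
E
```

```text
t: 9.05
position: [0.4947, 0.1172, 0.1391]
ee_rot: [180.0, 0.0, 168.1]
wrist_force: [0.2, -0.7, 0.5]
width: 0.0438
grip_force: 0.0
t: 9.55
position: [0.4827, 0.0457, 0.2688]
ee_rot: [179.8, 0.4, 168.3]
wrist_force: [0.8, -0.3, 0.3]
width: 0.0442
grip_force: 0.0
t: 10.05
position: [0.4798, 0.0455, 0.2626]
ee_rot: [-180.0, -0.1, 168.1]
wrist_force: [0.2, -0.4, 0.0]
width: 0.0442
grip_force: 0.0
[0.47976059 0.04548884 0.26264362] [-1.79988219e+02 -9.79994899e-02  1.68148649e+02] [ 0.20722186 -0.35209844  0.01481165]
```

View pics/w6c.png

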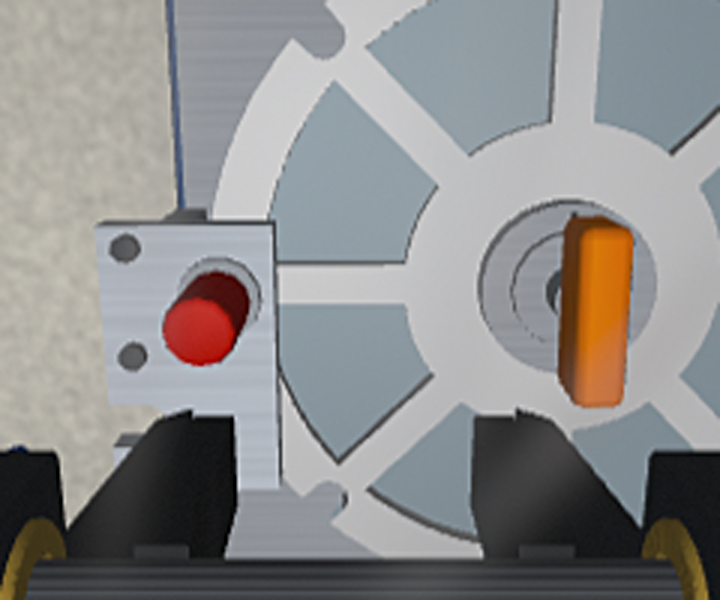

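The spindle's flange is flat on the hub and the wing lies along the hub's marks. The pin's handle top is at crop (200,332), still in its bore. Now the pin.

```bash
python3 - <<'E'
from h import *
import pickle
k=pickle.load(open('w6.pkl','rb'));f=lambda c:(np.array(c)+.5)/3-.5+[200,90]
print(atz(k,f((200,332)),.157),atz(k,f((219,299)),.119))
E
python3 -m jog '[[[-0.035,-0.17,0,0,0,0,0.5],[-0.035,-0.174,-0.05,0,0,0,0.5],[-0.035,-0.174,-0.15,0,0,0,0.5],[-0.035,-0.174,-0.15,0,0,0,0.5],[-0.035,-0.174,-0.15,0,0,0,0.5]]]'
```

```text
[0.47233485 0.00312778 0.157     ] [0.47231398 0.00268211 0.119     ]
t: 10.6
position: [0.4708, 0.0016, 0.2253]
ee_rot: [-180.0, -0.1, 168.1]
wrist_force: [0.2, 0.3, -0.1]
width: 0.0443
grip_force: 0.0
```

```bash
python3 -m jog '[[[0.003,0,-0.12,0,0,0,0.5],[0.003,0,-0.22,0,0,0,0.5],[0.003,0,-0.3,0,0,0,0.5],[0.003,0,-0.328,0,0,0,0.5],[0.003,0,-0.328,0,0,0,0.5]]]' 20
python3 -m jog '[[[0,0,0,0,0,0,1],[0,0,0,0,0,0,1],[0,0,0,0,0,0,1],[0,0,0,0,0,0,1],[0,0,0,0,0,0,1]]]' 20
python3 -m jog '[[[0,0,0.04,0,0,0,1],[0,0,0.08,0,0,0,1],[0,0,0.13,0,0,0,1],[0,0,0.18,0,0,0,1],[0,0,0.18,0,0,0,1]]]' 20
```

```text
t: 11.1
position: [0.472, 0.0014, 0.1439]
ee_rot: [-180.0, -0.1, 168.1]
wrist_force: [0.2, -0.3, -0.1]
width: 0.0443
grip_force: 0.0
t: 11.6
position: [0.473, 0.001, 0.1453]
ee_rot: [180.0, 0.1, 168.1]
wrist_force: [-1.1, 0.7, 5.9]
width: 0.0212
grip_force: 20.0
t: 12.1
position: [0.4736, 0.001, 0.1917]
ee_rot: [180.0, 0.2, 168.1]
wrist_force: [-0.5, 0.7, -2.2]
width: 0.0212
grip_force: 20.0
```

```bash
python3 -m jog '[[[0.07,-0.07,0,0,0,0,1],[0.14,-0.14,0,0,0,0,1],[0.155,-0.155,0,0,0,0,1],[0.155,-0.155,0,0,0,0,1],[0.155,-0.155,0,0,0,0,1]]]' 20
python3 - <<'E'
from h import *
import pickle
k=get_calibration('wrist');s=read_state();print(s['position'],s['ee_rot'],s['wrist_force']);im=snap('wrist','w7')
pickle.dump(k,open('w7.pkl','wb'))
c=cv2.imread('pics/w7.png')[120:280,220:420];cv2.imwrite('pics/w7c.png',cv2.resize(c,None,fx=3.7,fy=3.7,interpolation=cv2.INTER_CUBIC))
E
```

```text
t: 12.6
position: [0.51, -0.0373, 0.1885]
ee_rot: [180.0, -0.1, 168.0]
wrist_force: [-1.4, -0.2, -1.1]
width: 0.0214
grip_force: 20.0
[ 0.50996284 -0.03733218  0.18849353] [ 1.79988571e+02 -9.95253346e-02  1.68044763e+02] [-1.40897519 -0.2239819  -1.12798615]
```

View pics/w7c.png

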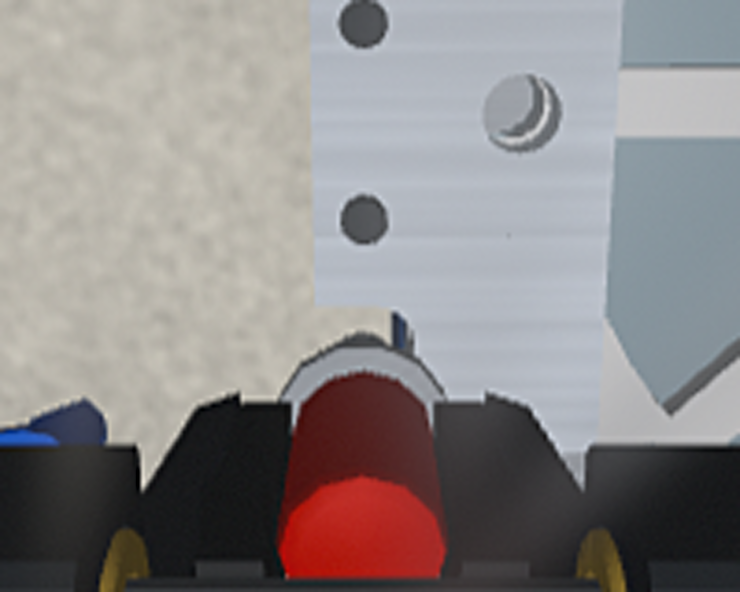

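```bash
python3 - <<'E'
from h import *
import pickle
k=pickle.load(open('w7.pkl','rb'));f=lambda c:(np.array(c)+.5)/3.7-.5+[220,120];g=lambda p:(p-[220,120]+.5)*3.7-.5
b=atz(k,f((522,113)),.115);y=np.radians(-11.9);c,s=np.cos(y),np.sin(y)
n=b[:2]+[.046*c+.028*s,.046*s-.028*c];print('bore',b,'notch',n)
print('collar',[atz(k,f(p),.163)[:2].round(4).tolist() for p in[(283,395),(447,395),(365,347)]],'handle top',[atz(k,f(p),.201)[:2].round(4).tolist() for p in[(281,550),(445,550),(363,478)]])
print('tip far edge',atz(k,f((362,333)),.129))
print('notch left edge',atz(k,f((392,312)),.115),atz(k,f((315,306)),.115))
E
```

```text
bore [0.47240733 0.00235285 0.115     ] notch [ 0.51164503 -0.03453079]
collar [[0.5008, -0.047], [0.506, -0.0222], [0.4957, -0.033]] handle top [[0.5061, -0.0457], [0.5102, -0.0261], [0.4988, -0.0339]]
tip far edge [ 0.50454234 -0.03535919  0.129     ]
notch left edge [ 0.50603578 -0.02957774  0.115     ] [ 0.50165746 -0.04433891  0.115     ]
```

The bore is empty at crop (522,113), and the collar hovers about 2 mm short of the notch centre in x. I'll correct that and lower with a force check.

```bash
python3 -m jog '[[[0.007,0,0,0,0,0,1],[0.007,0,-0.03,0,0,0,1],[0.007,0,-0.06,0,0,0,1],[0.007,0,-0.09,0,0,0,1],[0.007,0,-0.1,0,0,0,1]]]' 20
```

```text
t: 13.15
position: [0.5115, -0.0375, 0.1624]
ee_rot: [-180.0, -0.1, 168.1]
wrist_force: [0.1, 0.1, -0.1]
width: 0.0215
grip_force: 20.0
```

```bash
python3 -m jog '[[[0,0,-0.02,0,0,0,1],[0,0,-0.04,0,0,0,1],[0,0,-0.06,0,0,0,1],[0,0,-0.064,0,0,0,1],[0,0,-0.064,0,0,0,1]]]' 20
```

```text
t: 13.65
position: [0.5124, -0.0377, 0.1477]
ee_rot: [-180.0, -0.0, 168.1]
wrist_force: [-0.0, 0.4, -1.0]
width: 0.0212
grip_force: 20.0
```

```bash
python3 -m jog '[[[0,0,-0.004,0,0,0,1],[0,0,-0.008,0,0,0,1],[0,0,-0.012,0,0,0,1],[0,0,-0.012,0,0,0,1],[0,0,-0.012,0,0,0,1]]]' 20
```

```text
t: 14.15
position: [0.5127, -0.0377, 0.1453]
ee_rot: [180.0, 0.0, 168.1]
wrist_force: [-0.7, -0.2, 0.5]
width: 0.0213
grip_force: 20.0
```

```bash
python3 -m jog '[[[0,0,-0.002,0,0,0,1],[0,0,-0.002,0,0,0,0.9],[0,0,-0.002,0,0,0,0.6],[0,0,-0.002,0,0,0,0.5],[0,0,-0.002,0,0,0,0.5]]]' 20
python3 -m jog '[[[0,0,0.04,0,0,0,0.5],[0,0,0.16,0,0,0,0.5],[0,0,0.34,0,0,0,0.5],[0.15,-0.02,0.45,0,0,0,0.5],[0.25,-0.05,0.5,0,0,0,0.5]]]'
python3 -m jog '[[[0,0,0,0,0,0,0.5],[0,0,0,0,0,0,0.5],[0,0,0,0,0,0,0.5],[0,0,0,0,0,0,0.5],[0,0,0,0,0,0,0.5]]]'
python3 - <<'E'
from h import *
import pickle
k=get_calibration('wrist');s=read_state();im=snap('wrist','w8')
pickle.dump(k,open('w8.pkl','wb'));sc=snap('scene','s8')
a=cv2.imread('pics/w8.png')[60:260,200:440];b=cv2.imread('pics/s8.png')[100:250,230:400]
a=cv2.resize(a,(480,400),interpolation=3);b=cv2.resize(b,(320,282),interpolation=3);o=np.zeros((400,800,3),np.uint8);o[:,:480]=a;o[:282,480:]=b;cv2.imwrite('pics/w8c.png',o)
E
```

```text
t: 14.65
position: [0.5125, -0.0377, 0.1442]
ee_rot: [180.0, -0.0, 168.1]
wrist_force: [0.2, -0.8, 0.3]
width: 0.0424
grip_force: 0.0
t: 15.15
position: [0.5781, -0.0503, 0.2749]
ee_rot: [180.0, 0.5, 168.1]
wrist_force: [-0.2, -0.2, -0.6]
width: 0.0441
grip_force: 0.0
t: 15.65
position: [0.5739, -0.05, 0.2685]
ee_rot: [-180.0, -0.1, 168.1]
wrist_force: [0.2, 0.9, -0.7]
width: 0.044
grip_force: 0.0
```

View pics/w8c.png

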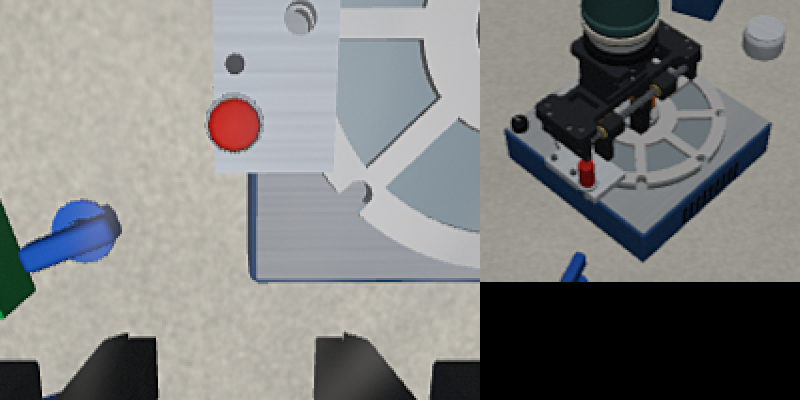

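The pin stands upright in the notch at crop (234,125), with its collar concentric under the handle. A number check on its offset from the bore, and on the spindle, before handing in.

```bash
python3 - <<'E'
from h import *
import pickle
k=pickle.load(open('w8.pkl','rb'));f=lambda c:(np.array(c)+.5)/2-.5+[200,60]
b=atz(k,f((300,16)),.115);y=np.radians(-11.9);c,s=np.cos(y),np.sin(y)
for px,z in[((234,125),.157),((235,124),.119)]:
    d=(atz(k,f(px),z)-b)[:2];print(d@[c,s],d@[-s,c])
im=cv2.imread('pics/w8.png');R=im[:,:,2].astype(float)
m=((R>130)&(im[:,:,0]<60)&(im[:,:,1]>60)&(im[:,:,1]<.72*R));p=np.argwhere(m)[:,::-1]
if len(p)>50:
    q=np.array([atz(k,x,.151)[:2] for x in p]);print(len(p),p.min(0),p.max(0),q.mean(0))
s=read_state();print(s['t'],s['position'])
E
```

```text
0.047261916448331054 -0.0298768376890877
0.04758567663023542 -0.029564819174076683
1389 [325  21] [516 127] [0.49445562 0.11559363]
15.75 [ 0.57438602 -0.05006184  0.26900798]
```

```bash
python3 -c "
from rig import *
print(sign_off())"
```

```text
the job is handed in; nothing more can be done
None
```

The job is handed in: I seated the spindle in the hub while the pin was still in its bore, then parked the pin upright in the side notch about 2 mm from its mark; it took about 16 s, and no verdict came back.

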